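Size a dowel on a hole gauge

TASK

Size the loose wooden dowel on the hole gauge. First press its end squarely against the narrowest hole for a moment, from the side without saddles, to show that it is refused; then step to the next wider hole and push it in from the same side until it rests there by itself. Let go, take it again by the end that sticks out over the saddle, draw it right through the plate and lay it flat in the shallow tray, without disturbing the other things on the desk.

Things in the scene. Friction and masses are not known exactly. Their poses are not given: they have to be found in the camera images.
- dowel: Plain round wooden dowel, 21 mm thick and 150 mm long, about 50 g, lying loose on the desk. Origin at its middle, on its axis; its x axis runs along it. Both ends are alike.
- hole_narrow (a point): Centre of the narrowest hole (17 mm across), on the feed face of its plate, 60.5 mm above the desk. Its x axis is level and points through the hole, the way the dowel is to travel; z is up. The dowel cannot enter it.
- hole_middle (a point): Centre of the middle hole (25 mm across), on the feed face of its plate, 60.5 mm above the desk. Its x axis is level and points through the hole, the way the dowel is to travel; z is up. The dowel passes with 2 mm to spare all round. With its middle past the plate and its rear end still in front of it, it rests by itself in hole and saddle.
- hole_wide (a point): Centre of the widest hole (32 mm across), on the feed face of its plate, 60.5 mm above the desk. Its x axis is level and points through the hole, the way the dowel is to travel; z is up. It is not the one wanted: the dowel would rattle in it.
- gauge_board: Fixed wooden board of the gauge, 150 mm wide (its y), 12 mm thick, from 25 mm before the feed faces to 60 mm beyond (its x points the way of travel). On it stand three fixed upright aluminium plates, 44 mm apart, in any order, each with one hole: 43 mm wide, 10 mm thick, top edge 88.5 mm above the desk. Origin in the middle of the row, on the board's underside, 5 mm past the feed faces.
- plate_narrow: The plate with the 17 mm hole, and its saddle. Origin on the board's underside, 58 mm below and 5 mm past the hole point; same axes. All three plates have a fixed wooden saddle on the far (+x) side, 45 to 55 mm beyond the feed face; its floor lies 1 mm under the hole's lower edge, between two cheeks 6 mm high and 1 mm clear of the hole's width on each side.
- tray: Shallow fixed grey tray with a level floor, outside 100 mm (its x) by 215 mm (its y) and 16 mm high, walls and floor 4 mm thick. Origin at the centre of its underside, on the desk; z up.
- mini_drawers: Bystander and obstacle: grey letter-tray chest, 182 mm (its x) by 240 mm (its y), 165 mm high, fixed, nearer the robot than the gauge. Origin at the centre of its underside.
- tape: Bystander: roll of parcel tape lying flat, 92 mm across, 48 mm high, loose. Origin at the centre of its underside.
- eraser: Bystander: small eraser in a blue sleeve, 21x52x12 mm, loose. Origin under its middle.
- tape_measure: Bystander: yellow pocket tape measure, 35x71x60 mm, loose. Origin under its middle.
- figure: Bystander: small pale glazed animal figure, 56x56x60 mm, loose. Origin under its middle.

How it is judged:
By the outcome, as a careful person would: the job done as asked, in the order asked, and still so for the second after the job is handed in, with the robot touching nothing.
It also fails if it takes over 54 s, if anything falls off the work surface, if the arm or the gripper's body presses on something with over 40 N, if the wrist force passes 120 N, or if a joint passes its speed limit or range.

ROBOT

A 7-joint arm with a two-finger parallel gripper is mounted at the origin on a cart in front of the work surface, level with it; the furniture and walls round the work are solid. World frame = base frame: x ahead of the robot, y to its left, z up, the work surface at z = 0. Lengths are in m, angles in rad, forces in N, time in s.
With the tool pointing down it reaches from about 0.425 to 0.925 m from the base axis. Payload 6.8 kg.
Tool frame: the origin (TCP) lies on the front face of the gripper's body, between the roots of the fingers; the fingertips stand 73 mm ahead of it and the grasp point (between the pads) lies 54 mm ahead of it (env.nose_length is the distance from the TCP to the fingertips, in m); z points along the fingers, y is the line along which they close (so a half turn about z gives the same grasp; the last joint's range is limited). The gripper opens to 85 mm and grips with 20 to 120 N. Pads are 22 mm wide; open, the fingers measure 114 mm over their backs; the gripper's body (76 mm by 85 mm) begins 54 mm behind the grasp point. The pads swing forward as they close: fully open they stand 13 mm farther back than shut.
Start: joints at [-1.287, 0.477, 0.022, 1.555, -0.011, 1.109, -0.083], TCP at [0.258, 0.624, 0.304] pointing down, gripper open.
Joint ranges: [-2.96, 2.96], [-0.34, 2.1], [-1.41, 1.46], [0.24, 2.44], [-1.37, 4.51], [0.17, 1.92], [-2.96, 2.96]. Speed limits (rad/s): [2.39, 2.39, 3.14, 3.14, 3.14, 3.14, 3.14].

INTERFACE

Orientations are given as a unit quaternion [w, x, y, z].
In Python, from cell import env, kin, camera, calibration, job gives the robot as it stands. The module is installed in compiled form; this text tells all that it offers. Calls block until the motion is done:
- env.reach(position, orientation): joint-space move of the TCP to a pose.
- env.movel(position, velocity=0.15, rot=None, stop_force=None): straight line of the TCP; rot=None keeps the orientation; velocity is the mean speed in m/s. With stop_force (N) it stops when the force on the tool has changed by that much, and returns True; else False.
- env.goto_joints(angles): joint-space move.
- env.grip(opening, f_grip=None): finger opening in m; f_grip is the grip in N (None keeps the last); returns when the fingers have stopped.
- env.dwell(seconds).
- kin.inverse_kinematics(position, orientation): joint angles nearest the present ones, or None.
- env.get_state(): the state.
- camera(name): name is "side" or "top" or "wrist"; returns (picture, depth): 420x560x3 uint8, blue, green, red; 420x560 float32, m along the optical axis (not along the pixel's ray), 0 where there is no reading.
- calibration(name): a dict with "fx", "fy", "cx", "cy" (pixels), "k1" (the pictures are not rectified: a ray, as slopes to the right and down, at radius r is drawn at 1 + k1 r^2 times it, then the intrinsics apply), "rvec" (rotation vector, rad) and "tvec" (3), from world to camera coordinates, as OpenCV has them. Camera axes: x right, y down, z forward; pixel columns grow to the right and rows downward; lengths in m; the calibration is good to about 2 mm. A picture is of the moment at which its call begins: read the wrist's pose just before it. calibration takes no time and is no camera call; for the wrist camera it gives the pose at the moment of the call.
A pose or a line that the arm cannot do raises env.PlanningError and nothing moves.
- job.job_done(): hands the job in; it is judged then, once.
The state is a dict: "time": time; "qpos": joint angles; "joint_velocities": joint speeds; "joint_torque": joint torques, N m; "tcp_pos": TCP position; "orientation": TCP orientation; "force": force on the tool from outside, world axes, zero at the start; "torque": the same for the moment, N m; "opening": finger opening in m; "gripper_force": force on a finger pad.
Only numpy, scipy, OpenCV 4.12 (cv2) and the standard library are available. Lean on these libraries where they do the work, as an engineer would, in place of code of your own. Each camera call takes 0.05 s, during which the arm holds its last target. There are 200 camera calls.

## Working session

There is one attempt and no reset: what is moved stays moved. The work goes in short steps, each a Python script; the robot and the scene stay as the last script left them, time stands still between calls to the robot, and variables do not carry over. Pictures are saved under pics/ and viewed, at most 13 in all, crops included, and the job is handed in when it is done.

```bash
mkdir -p pics
cat > h.py <<'E'
import numpy as np, cv2
from cell import env, kin, camera, calibration, job
def ext(c):
    R=cv2.Rodrigues(np.array(c["rvec"],float))[0]; return R,np.array(c["tvec"],float).ravel()
def rays(c,uv):
    uv=np.atleast_2d(np.array(uv,float)); d=np.c_[(uv[:,0]-c["cx"])/c["fx"],(uv[:,1]-c["cy"])/c["fy"]]
    s=d.copy()
    for _ in range(30): s=d/(1+c["k1"]*(s**2).sum(1,keepdims=True))
    return np.c_[s,np.ones(len(s))]
def pix2w(c,uv,depth):
    R,t=ext(c); p=rays(c,uv)*np.atleast_1d(depth)[:,None]; return (p-t)@R
def onplane(c,uv,z):
    R,t=ext(c); d=rays(c,uv)@R; o=-R.T@t; return o+d*((z-o[2])/d[:,2])[:,None]
def proj(c,P):
    R,t=ext(c); q=np.atleast_2d(P)@R.T+t; s=q[:,:2]/q[:,2:]; s=s*(1+c["k1"]*(s**2).sum(1,keepdims=True))
    return np.c_[s[:,0]*c["fx"]+c["cx"],s[:,1]*c["fy"]+c["cy"]]
def cloud(name):
    c=calibration(name); im,d=camera(name); v,u=np.mgrid[0:420,0:560]
    P=pix2w(c,np.c_[u.ravel(),v.ravel()],d.ravel()).reshape(420,560,3); P[d==0]=np.nan
    return c,im,d,P
E
python3 - <<'E'
from h import *
for n in("side","top"):
    c,im,d,P=cloud(n); cv2.imwrite(f"pics/{n}0.png",im); np.savez(f"{n}0.npz",im=im,d=d,P=P)
    R,t=ext(c); print(n,c["fx"],c["k1"],-R.T@t,R[2])
print(env.get_state()["time"],env.get_state()["orientation"],env.get_state()["opening"])
E
```

```text
side 417.4858843663712 -0.019884566140388346 [ 1.00653926 -0.21071241  0.79427444] [-0.56252472  0.02416687 -0.82642719]
top 460.8462632785656 -0.15059952637000174 [ 0.4275455  -0.20785028  1.28513655] [ 0.09497973  0.00312023 -0.99547432]
0.1 [-9.68470212e-05  1.94625079e-01  9.80877370e-01 -8.08459893e-04] 0.08540680806466294
```

View pics/side0.png

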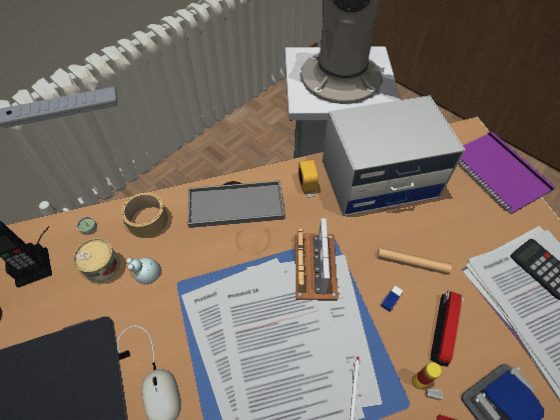

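View pics/top0.png

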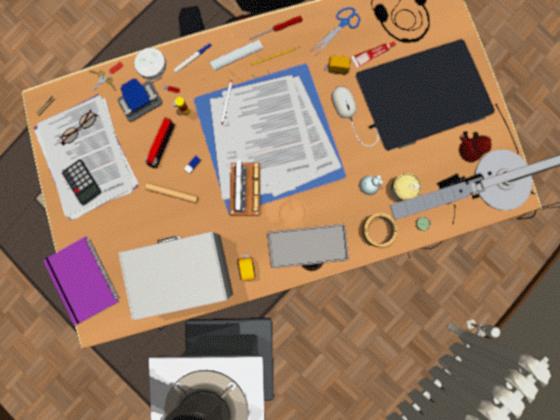

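The side view shows the dowel at (378,254)–(450,267), the gauge at (297–338, 220–298) with its saddles on the left, the tray at (237,203), the chest at (395,155), and the tape measure at (309,176). In the top view the dowel runs (146,186)–(197,200), the gauge is at (245,190), and the tray is at (308,246).

Run:
```python
from h import *
S=np.load("side0.npz");T=np.load("top0.npz")
a=cv2.resize(S["im"][210:310,285:350],None,fx=6,fy=6,interpolation=cv2.INTER_CUBIC)
b=cv2.resize(T["im"][155:222,222:268],None,fx=8,fy=8,interpolation=cv2.INTER_CUBIC)
b=cv2.copyMakeBorder(b[:600],0,600-min(600,b.shape[0]),0,0,cv2.BORDER_CONSTANT)
im=np.hstack([a[:600],b]);cv2.imwrite("pics/crop.png",im);print(im.shape)
def rect(Q,n):
    r=cv2.minAreaRect(Q[:,:2].astype(np.float32)); print(n,len(Q),"c",np.round(r[0],4),"sz",np.round(r[1],4),"ang",round(r[2],1),"z",np.round(np.percentile(Q[:,2],[5,50,95]),4))
for n,M,bx in(("side",S,dict(dow=(374,246,456,275),gauge=(293,215,342,302),tray=(185,178,288,228))),("top",T,dict(dow=(140,178,204,206),gauge=(226,158,266,220),tray=(264,222,352,272)))):
    for k,(u0,v0,u1,v1) in bx.items():
        P=M["P"][v0:v1,u0:u1].reshape(-1,3);P=P[np.isfinite(P[:,0])]
        if k=="dow": Q=P[(P[:,2]>.010)&(P[:,2]<.03)]
        if k=="gauge":
            Q=P[(P[:,2]>.080)&(P[:,2]<.095)]; rect(P[(P[:,2]>.008)&(P[:,2]<.1)],n+" gaugeall")
        if k=="tray": Q=P[(P[:,2]>.009)&(P[:,2]<.03)]; rect(P,n+" trayall")
        rect(Q,n+" "+k)
        if k=="dow":
            m=Q.mean(0);w=np.linalg.svd(Q-m,full_matrices=False)[2][0];s=(Q-m)@w;print(m,w,np.percentile(s,[1,99]),m+w*(s.min()+s.max())/2)
```

```text
(600, 758, 3)
side dow 721 c [0.6147 0.0842] sz [0.1504 0.0211] ang 73.9 z [0.0124 0.0202 0.0238]
[0.61686382 0.08397687 0.0194348 ] [0.28609353 0.95820095 0.00119995] [-0.07478059  0.07382451] [0.61675617 0.08361633 0.01943435]
side gaugeall 2889 c [ 0.6213 -0.117 ] sz [0.0983 0.1545] ang 85.3 z [0.0135 0.0177 0.0903]
side gauge 360 c [ 0.6186 -0.1087] sz [0.0103 0.1326] ang 87.6 z [0.0842 0.09   0.092 ]
side trayall 5132 c [ 0.1483 -0.3717] sz [0.8175 0.2608] ang 16.1 z [-0.0001  0.0051  0.0171]
side tray 780 c [ 0.454  -0.2919] sz [0.1035 0.2158] ang 4.1 z [0.0096 0.0157 0.0192]
top dow 378 c [0.6094 0.0821] sz [0.1508 0.0225] ang 74.5 z [0.0123 0.018  0.0233]
[0.60837756 0.08026086 0.01791055] [-2.67381197e-01 -9.63590733e-01  4.41326957e-04] [-0.07530988  0.07222647] [0.60892481 0.08223303 0.01790965]
top gaugeall 1653 c [ 0.6166 -0.1282] sz [0.1099 0.1701] ang 89.1 z [0.01   0.0163 0.0884]
top gauge 197 c [ 0.6157 -0.1137] sz [0.0104 0.1286] ang 88.0 z [0.0838 0.088  0.0919]
top trayall 4378 c [ 0.442  -0.3555] sz [0.3709 0.1548] ang 84.1 z [-0.0029  0.003   0.0147]
top tray 402 c [ 0.4562 -0.2964] sz [0.1112 0.2134] ang 4.4 z [0.0095 0.0152 0.0202]
```

View pics/crop.png

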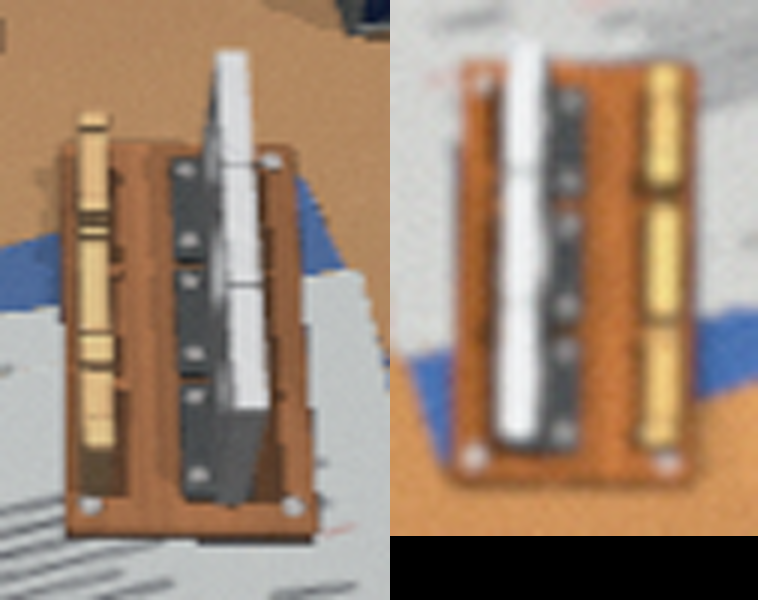

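Both saddles and plates show, but the holes can't be told apart from these views. The feed side faces +y. Next I'll look with the wrist camera.

```bash
cat >> h.py <<'E'
from scipy.spatial.transform import Rotation as Rn
def quat(z,y):
    z=np.array(z,float);z/=np.linalg.norm(z);y=np.array(y,float);y-=z*(y@z);y/=np.linalg.norm(y)
    q=Rn.from_matrix(np.c_[np.cross(y,z),y,z]).as_quat();return [q[3],q[0],q[1],q[2]]
E
python3 - <<'E'
from h import *
S=np.load("side0.npz")["P"];P=S[95:215,325:465].reshape(-1,3);Q=P[(P[:,2]>.12)&(P[:,2]<.19)]
r=cv2.minAreaRect(Q[:,:2].astype(np.float32));print("chest",cv2.boxPoints(r),np.nanpercentile(Q[:,2],95))
P=S[155:198,296:322].reshape(-1,3);Q=P[(P[:,2]>.02)&(P[:,2]<.08)];print("tapem",Q.min(0),Q.max(0))
z=np.array([0,-np.sin(.7),-np.cos(.7)])
p=np.array([.617,-.105,.06])-.27*z
for s in(1,-1):
    q=kin.inverse_kinematics(p,quat(z,[s,0,0]));print(s,None if q is None else np.round(q,2))
    for pp in([.629,.14,.12],[.617,-.15,.14],[.617,-.31,.14],[.455,-.354,.1]):
        q2=kin.inverse_kinematics(pp,quat([0,0,-1],[s,0,0]));print("   ",None if q2 is None else np.round(q2,2))
E
```

```text
chest [[ 0.27662152  0.15390798]
 [ 0.3232478  -0.08312605]
 [ 0.5051504  -0.04734452]
 [ 0.4585241   0.18968952]] 0.16904759247514745
tapem [ 0.36998955 -0.14319507  0.0201235 ] [ 0.43034149 -0.10219901  0.06491903]
1 [-0.97  0.67  0.76  1.72  0.25  1.13 -0.41]
    [-0.63  0.68  0.45  1.79 -0.41  0.76  0.03]
    [-0.27  0.67  0.58  1.81 -0.49  0.81  0.56]
    [-0.21  0.9   0.94  1.68 -0.84  1.02  1.03]
    [ 0.08  0.69  0.64  1.97 -0.63  0.69  1.12]
-1 [-0.38  0.55 -0.11  1.67  0.68  1.36  2.36]
    [-0.15  0.65 -0.24  1.75  0.2   0.77  2.66]
    [-0.61  1.07  1.26  1.83 -1.12  1.18 -2.09]
    [-0.32  1.12  1.26  1.68 -1.14  1.24 -1.92]
    [-0.24  1.1   1.26  1.99 -1.23  1.12 -1.55]
```

Run:
```python
from h import *
z=np.array([0,-np.sin(.7),-np.cos(.7)])
env.reach(np.array([.617,-.105,.06])-.27*z,quat(z,[1,0,0]))
s=env.get_state();print(s["time"],s["tcp_pos"])
c,im,d,P=cloud("wrist");cv2.imwrite("pics/w1.png",im);np.savez("w1.npz",im=im,d=d,P=P);np.save("w1c.npy",c,allow_pickle=True)
R,t=ext(c);print(-R.T@t,R)
```

```text
2.55 [0.61703435 0.07016007 0.26631512]
[0.61589628 0.17430375 0.26945821] [[ 9.99997819e-01  2.06147748e-03  3.34658593e-04]
 [ 8.16831796e-04 -5.33537802e-01  8.45775825e-01]
 [ 1.92210083e-03 -8.45773708e-01 -5.33538322e-01]]
```

View pics/w1.png

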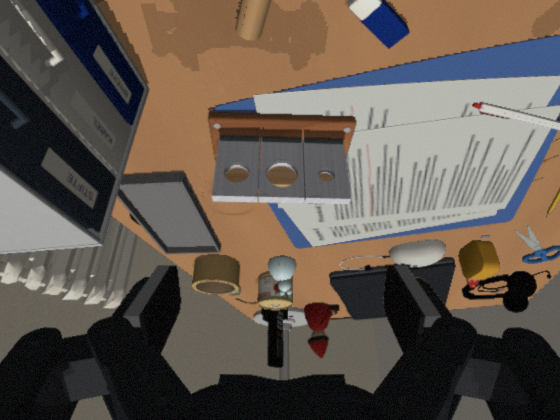

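The wrist view shows the holes left to right: medium (237,173), wide (282,175), narrow (327,176). In world terms the narrow hole has the largest x. I'll take a second, closer view and fit the geometry.

Run:
```python
from h import *
z=np.array([0,-np.sin(.7),-np.cos(.7)])
env.movel(np.array([.617,-.105,.06])-.17*z,velocity=.2)
c,im,d,P=cloud("wrist");np.savez("w2.npz",im=im,d=d,P=P);np.save("w2c.npy",c,allow_pickle=True)
for n in("w1","w2"):
    P=np.load(n+".npz")["P"].reshape(-1,3);c=np.load(n+"c.npy",allow_pickle=True).item()
    Q=P[(abs(P[:,0]-.617)<.075)&(P[:,2]>.03)&(P[:,2]<.083)&(P[:,1]>-.135)&(P[:,1]<-.07)]
    A=np.c_[Q[:,0],np.ones(len(Q))]
    w=np.ones(len(Q),bool)
    for _ in range(8):
        k=np.linalg.lstsq(A[w],Q[w,1],rcond=None)[0];w=abs(Q[:,1]-A@k)<.004
    F=Q[w];xs=F[:,0];print(n,len(F),"y=%.5f x + %.5f"%tuple(k),"at .617:",k@[.617,1],"x range",np.percentile(xs,[.3,99.7]),"zslope",np.polyfit(F[:,2],F[:,1]-A[w]@k,1)[0])
    T=P[(abs(P[:,0]-.617)<.08)&(P[:,2]>.084)&(P[:,2]<.094)&(P[:,1]>-.14)&(P[:,1]<-.08)]
    r=cv2.minAreaRect(T[:,:2].astype(np.float32));print("top",r,np.median(T[:,2]))
s=env.get_state();print(s["time"])
a=np.load("w2.npz")["im"];c=np.load("w2c.npy",allow_pickle=True).item();g=proj(c,[[.617,-.105,.0605]])[0].astype(int);print(g)
x0,y0=max(0,g[0]-130),max(0,g[1]-75);cr=a[y0:y0+150,x0:x0+260];print(x0,y0)
cv2.imwrite("pics/w2c.png",cv2.resize(cr,None,fx=3,fy=3,interpolation=cv2.INTER_CUBIC))
```

```text
w1 4596 y=-0.04035 x + -0.08160 at .617: -0.10649622979619304 x range [0.55084103 0.68162029] zslope 0.0013141808498453615
top ((0.6159946322441101, -0.11084572970867157), (0.01244419813156128, 0.13128145039081573), 87.74052429199219) 0.0877951792389379
w2 9052 y=-0.04038 x + -0.08158 at .617: -0.10649842823219145 x range [0.55140808 0.68160187] zslope 0.0004635742097703731
top ((0.6159380674362183, -0.11103573441505432), (0.013245726004242897, 0.13086369633674622), 87.39275360107422) 0.08784146396782844
3.3
[281 203]
151 128
```

View pics/w2c.png

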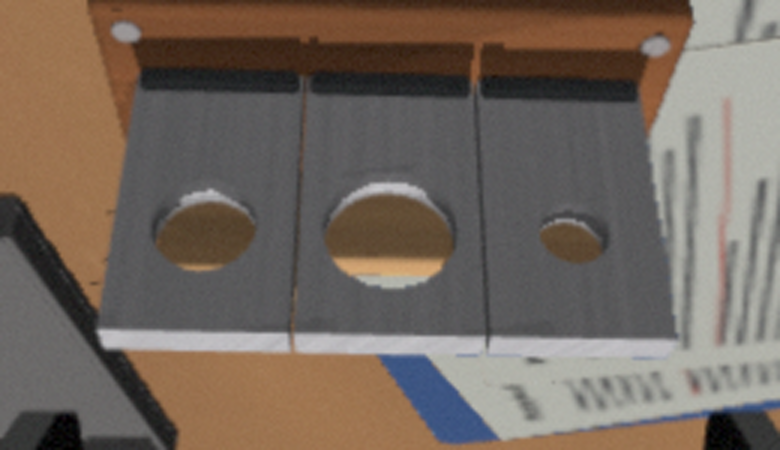

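The crop shows medium hole centred at about (205,230), wide at (390,235), and narrow at (573,237). I'll intersect these with the fitted face plane.

Run:
```python
from h import *
c=np.load("w2c.npy",allow_pickle=True).item()
k=np.array([-.0404,-.08157])
R,t=ext(c);o=-R.T@t
def hit(u,v):
    d=(rays(c,[[151+(u+.5)/3-.5,128+(v+.5)/3-.5]])@R)[0]; s=(k[0]*o[0]+k[1]-o[1])/(d[1]-k[0]*d[0]); return o+s*d
C=[]
for n,l,r,tp,b in(("mid",154,256,188,271),("wide",324,455,181,289),("nar",539,608,209,264)):
    m=hit((l+r)/2,(tp+b)/2);print(n,np.round(m,4),"w",np.linalg.norm(hit(l,(tp+b)/2)-hit(r,(tp+b)/2)),"h",hit(0.5*(l+r),b)[2]-hit(.5*(l+r),tp)[2]);C.append(m)
print(np.linalg.norm(np.diff(C,axis=0),axis=1))
for p in((103,331),(668,341)): print("edge",hit(*p))
# dowel in wrist w1/top/side: recheck; look at the side & top two-view triangulation offsets of plate
for n in("side","top"):
    P=np.load(n+"0.npz")["P"].reshape(-1,3)
    T=P[(abs(P[:,0]-.617)<.08)&(P[:,2]>.083)&(P[:,2]<.095)&(P[:,1]>-.14)&(P[:,1]<-.08)];print(n,T.mean(0),np.percentile(T[:,2],50))
# go look down at dowel and take picture
env.reach([.60,.02,.28],quat([0,0,-1],[1,0,0]))
c,im,d,P=cloud("wrist");np.savez("w3.npz",im=im,d=d,P=P);cv2.imwrite("pics/w3.png",im)
Q=P.reshape(-1,3);Q=Q[(abs(Q[:,0]-.613)<.06)&(abs(Q[:,1]-.083)<.1)&(Q[:,2]>.008)&(Q[:,2]<.03)]
print(cv2.minAreaRect(Q[:,:2].astype(np.float32)),np.percentile(Q[:,2],[50,98]),len(Q))
print(env.get_state()["time"])
```

```text
mid [ 0.5727 -0.1047  0.0615] w 0.0239662414472252 h 0.02292037014373509
wide [ 0.6162 -0.1065  0.062 ] w 0.030964307738057743 h 0.029887942621097896
nar [ 0.66   -0.1082  0.0614] w 0.016684124512790135 h 0.015378078575006948
[0.04347491 0.04389873]
edge [ 0.55249241 -0.10389069  0.08854193]
edge [ 0.67922053 -0.10901051  0.08861829]
side [ 0.62224346 -0.10903003  0.08982495] 0.09008566740947617
top [ 0.61519379 -0.11377267  0.08801973] 0.0880465318961535
((0.6416585445404053, 0.07430223375558853), (0.14997027814388275, 0.08591171354055405), 73.56980895996094) [0.01876168 0.02136147] 3826
3.8833
```

View pics/w3.png

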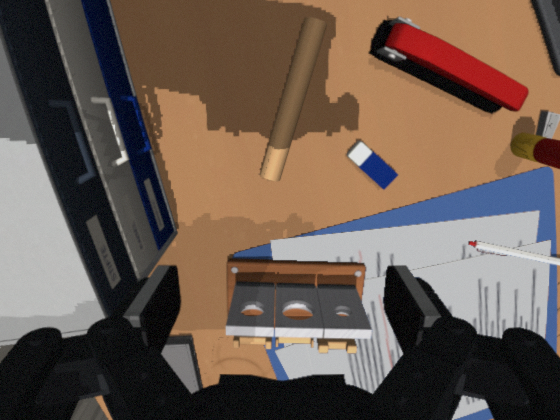

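The view shows the dowel from (313,20) to (271,178), with the eraser clear at (372,163) and the gauge below. I'll refit the dowel and grasp its +y end.

Run:
```python
from h import *
P=np.load("w3.npz")["P"][5:190,255:335].reshape(-1,3)
Q=P[(P[:,2]>.006)&(P[:,2]<.03)]
r=cv2.minAreaRect(Q[:,:2].astype(np.float32));print(r,np.percentile(Q[:,2],98))
a=np.deg2rad(r[2] if r[1][0]>r[1][1] else r[2]+90); u=np.array([np.cos(a),np.sin(a)]);u*=np.sign(u[1]);c=np.array(r[0])
assert max(r[1])<.16 and min(r[1])<.028
g=c+.052*u; y=[u[1],-u[0],0];q=quat([0,0,-1],y);print(c,u,g)
env.reach([*g,.16],q)
env.movel([*g,.0755],velocity=.12,stop_force=15)
o=env.grip(.012,f_grip=60)
s=env.get_state();print(o,s["opening"],s["gripper_force"],s["tcp_pos"],s["force"])
env.movel([*g,.19],velocity=.15)
s=env.get_state();print(s["opening"],s["gripper_force"],s["force"],s["time"])
d=np.array([-.0404,-.9992,0]);H=np.array([.660,-.1082,.0605])
p=H-d*(.075+.052+.03);p[2]=.19
env.reach(p,quat([0,0,-1],[.9992,-.0404,0]))
env.movel([p[0],p[1],.0605+.065],velocity=.15)
c2,im,dd,P=cloud("wrist");cv2.imwrite("pics/w4.png",im);np.savez("w4.npz",im=im,d=dd,P=P);np.save("w4c.npy",c2,allow_pickle=True)
e=p+d*.052;e2=p+d*.127
print(np.round(proj(c2,[[p[0],p[1],.0605],[e2[0],e2[1],.0605],H]),1),env.get_state()["tcp_pos"],env.get_state()["time"])
```

```text
((0.6107829809188843, 0.08342801034450531), (0.14998652040958405, 0.021299920976161957), 73.2188720703125) 0.021370190872383888
[0.61078298 0.08342801] [0.28871646 0.95741465] [0.62579624 0.13321357]
False 0.018801732129692543 58.65494191646576 [0.62606947 0.13328945 0.07592876] [-0.58288858  0.22542495  3.96855012]
0.018512923987323408 58.612003326416016 [ 0.45102926  0.30356558 -0.16609426] 6.9833
[[283.4 278.8]
 [282.7 474.1]
 [282.6 504.9]] [0.66692795 0.04917459 0.12635666] 8.0833
```

View pics/w4.png

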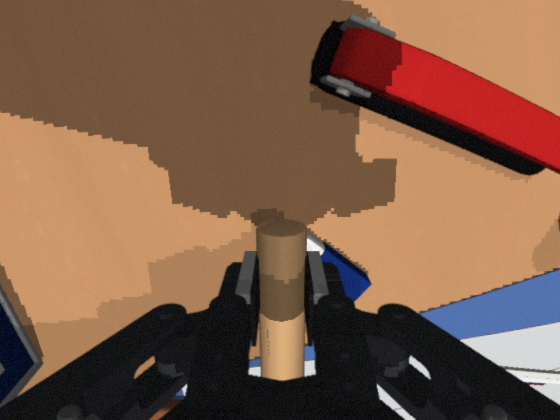

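The dowel is held square: its rear end shows at (282,228), and the eraser behind it is clear. I'll check its axis against the hole using the side and top clouds.

Run:
```python
from h import *
d=np.array([-.0404,-.9992,0]);n=np.array([.9992,-.0404,0]);H=np.array([.660,-.1082,.0605])
W=np.load("w4.npz")["P"]
def an(nm,P):
    P=P.reshape(-1,3);P=P[np.isfinite(P[:,0])];s=(P-H)@d;l=(P-H)@n
    for lo,hi in((-.19,-.172),(-.135,-.115),(-.11,-.085),(-.085,-.055),(-.055,-.028)):
        k=(s>lo)&(s<hi)&(abs(l)<.018)&(P[:,2]>.055)&(P[:,2]<.085)
        if k.sum()>5: print(nm,lo,hi,k.sum(),"top z",np.round(np.percentile(P[k,2],95),4),"lat",np.round(np.percentile(l[k],[2,98]),4))
    k=(s>-.2)&(s<-.005)&(abs(l)<.015)&(P[:,2]>.062)&(P[:,2]<.08)
    if k.any(): print(nm,"s",np.percentile(s[k],[.5,99.5]))
    # plates tops for camera bias
    k=(s>-.02)&(s<.03)&(P[:,2]>.084)&(P[:,2]<.096)&(l>-.12)&(l<.05)
    if k.any(): print(nm,"plate s",np.percentile(s[k],[2,98]),"l",np.percentile(l[k],[.5,99.5]),"z",np.median(P[k,2]))
an("wrist",W)
for c in("side","top"):
    _,im,_,P=cloud(c); an(c,P); cv2.imwrite(f"pics/{c}5.png",im)
```

```text
wrist -0.19 -0.172 1637 top z 0.0703 lat [-0.0107  0.0086]
wrist -0.135 -0.115 1630 top z 0.0703 lat [-0.0107  0.0093]
wrist -0.11 -0.085 59 top z 0.0684 lat [-0.0106  0.0101]
wrist s [-0.18119222 -0.11003324]
side -0.135 -0.115 115 top z 0.0742 lat [-0.0062  0.013 ]
side -0.11 -0.085 145 top z 0.0737 lat [-0.0061  0.013 ]
side -0.085 -0.055 170 top z 0.0733 lat [-0.0057  0.0136]
side -0.055 -0.028 136 top z 0.0737 lat [-0.0053  0.0136]
side s [-0.15622373 -0.03358015]
side plate s [-0.00285111  0.00716104] l [-0.10794795  0.02402958] z 0.09007416501417133
top -0.135 -0.115 53 top z 0.0729 lat [-0.0126  0.007 ]
top -0.11 -0.085 70 top z 0.0727 lat [-0.012   0.0071]
top -0.085 -0.055 79 top z 0.0734 lat [-0.0094  0.0105]
top -0.055 -0.028 85 top z 0.0722 lat [-0.0097  0.0111]
top s [-0.1496648  -0.02815338]
top plate s [0.00266004 0.01231626] l [-0.10838184  0.01948366] z 0.08814737516287191
```

Axis is within about 1 mm of the narrow hole and level. Now the press, then retreat.

Run:
```python
from h import *
d=np.array([-.0404,-.9992,0]);n=np.array([.9992,-.0404,0]);H=np.array([.660,-.1082,.0605])
p=H-d*.157;p[2]=.1253;p-=n*.0004
env.movel(p+d*.02,velocity=.08)
f0=env.get_state()["force"]
r=env.movel(p+d*.045,velocity=.02,stop_force=10)
s=env.get_state();print(r,(s["tcp_pos"]-p)@d,(s["tcp_pos"]-p)@n,s["force"]-f0)
env.dwell(.8)
s=env.get_state();print(s["time"],(s["tcp_pos"]-p)@d,s["force"]-f0,s["torque"],s["opening"])
_,im,_,P=cloud("side");cv2.imwrite("pics/s6.png",cv2.resize(im[205:305,285:420],None,fx=5,fy=5,interpolation=cv2.INTER_CUBIC))
env.movel(p+d*.005,velocity=.08)
print(env.get_state()["time"])
```

```text
True 0.030385760940224885 -0.0002710162709273613 [0.13167654 0.75090758 0.74299949]
10.1333 0.030122072940113535 [ 0.20605296 -0.51174096  0.52145373] [-0.01432282  0.01802864  0.01536474] 0.018784448278451254
10.65
```

View pics/s6.png

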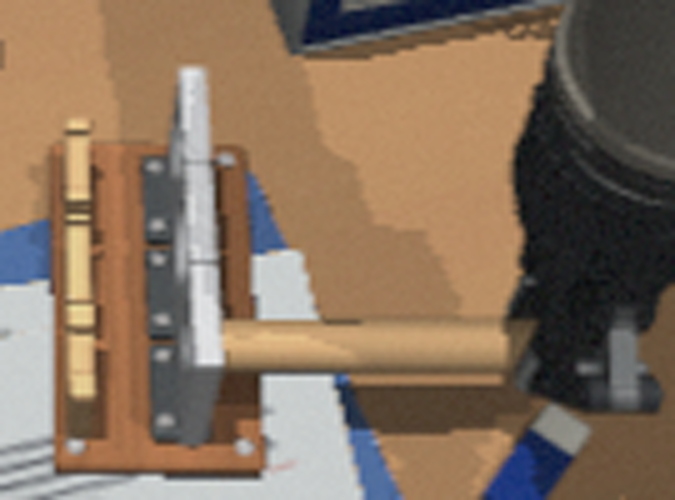

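Contact came where expected, but the force relaxed straight away. I'll press again in small steps to hold a sustained force.

Run:
```python
from h import *
d=np.array([-.0404,-.9992,0]);n=np.array([.9992,-.0404,0]);H=np.array([.660,-.1082,.0605])
p=H-d*.157;p[2]=.1253;p-=n*.0004
env.movel(p+d*.027,velocity=.1)
f0=np.array(env.get_state()["force"])
for a in np.arange(.030,.0341,.0005):
    env.movel(p+d*a,velocity=.02);env.dwell(.1)
    s=env.get_state();f=-(s["force"]-f0)@d;print(round(a,4),round((s["tcp_pos"]-p)@d,4),round(f,2))
    if f>6: break
env.dwell(.7)
s=env.get_state();print(-(s["force"]-f0)@d,s["torque"],s["time"])
env.movel(p+d*.005,velocity=.1)
```

```text
0.03 0.0303 1.43
0.0305 0.0303 1.03
0.031 0.0305 3.66
0.0315 0.0306 6.12
5.465744522335748 [ 1.15655587 -0.01641919 -0.11660921] 13.1667
```

Run:
```python
from h import *
d=np.array([-.0404,-.9992,0]);n=np.array([.9992,-.0404,0]);H=np.array([.660,-.1082,.0605])-n*.088
p=H-d*.157;p[2]=.1253;p-=n*.0004
print(H)
env.movel(p+d*.005,velocity=.15)
env.movel(p+d*.027,velocity=.1)
f0=np.array(env.get_state()["force"])
r=env.movel(p+d*.05,velocity=.04,stop_force=6)
s=env.get_state();print(r,(s["tcp_pos"]-p)@d,(s["tcp_pos"]-p)@n,s["force"]-f0)
if not r:
    r=env.movel(p+d*.1274,velocity=.06,stop_force=12)
    s=env.get_state();print(r,(s["tcp_pos"]-p)@d,(s["tcp_pos"]-p)@n,s["force"]-f0,s["torque"])
print(s["time"])
_,im,_,P=cloud("side");cv2.imwrite("pics/s7.png",cv2.resize(im[195:305,255:390],None,fx=5,fy=5,interpolation=cv2.INTER_CUBIC))
```

```text
[ 0.5720704 -0.1046448  0.0605   ]
False 0.049915310682945094 1.7754399418183457e-05 [ 0.22557051 -0.03324026 -0.53620817]
False 0.12678821492797546 7.371226641100879e-05 [ 0.46279827 -0.24122153  0.40057948] [0.00987329 0.02076096 0.00092653]
16.85
```

View pics/s7.png

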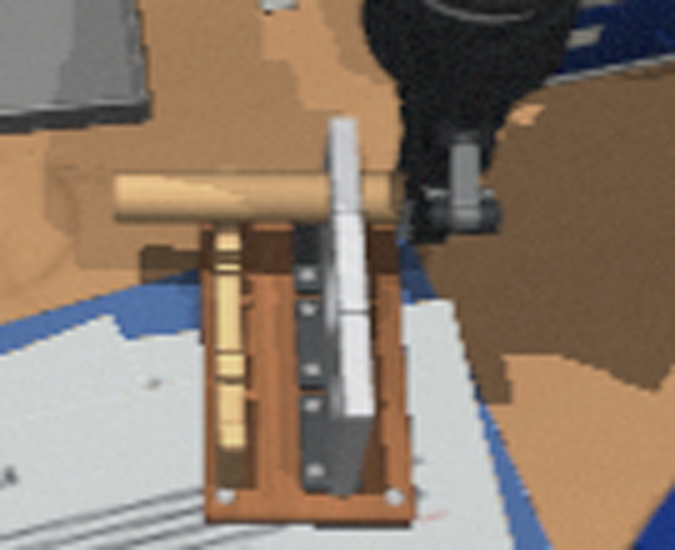

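The dowel is through the hole farthest toward the robot (the 25 mm one) and over its saddle. I'll lower it slightly, release, and regrasp from the far side.

Run:
```python
from h import *
d=np.array([-.0404,-.9992,0]);n=np.array([.9992,-.0404,0]);H=np.array([.660,-.1082,.0605])-n*.088
p=H-d*.157-n*.0004;q=quat([0,0,-1],n)
b=p+d*.1274
r=env.movel([*b[:2],.1225],velocity=.02,stop_force=3);print(r,env.get_state()["tcp_pos"],env.get_state()["force"])
env.grip(.045);env.dwell(.3)
env.movel([*b[:2],.205],velocity=.15)
print(env.get_state()["time"])
_,im,_,P=cloud("side");cv2.imwrite("pics/s8.png",cv2.resize(im[195:305,255:390],None,fx=5,fy=5,interpolation=cv2.INTER_CUBIC))
P=P.reshape(-1,3);s=(P-H)@d;l=(P-H)@n
k=(s>-.08)&(s<.13)&(abs(l)<.015)&(P[:,2]>.055)&(P[:,2]<.08);print("s range",np.percentile(s[k],[.5,99.5]))
for lo,hi in((.01,.04),(.045,.09)):
    kk=k&(s>lo)&(s<hi);print(np.percentile(P[kk,2],95),np.percentile(l[kk],[2,98]))
```

```text
True [ 0.57356123 -0.07456265  0.12325676] [-0.54582219  0.36398666  7.31945613]
18.4833
s range [-0.05463294  0.09299209]
0.07136923181339384 [-0.00577381  0.01312652]
0.07021779954117295 [-0.00527946  0.01378829]
```

View pics/s8.png

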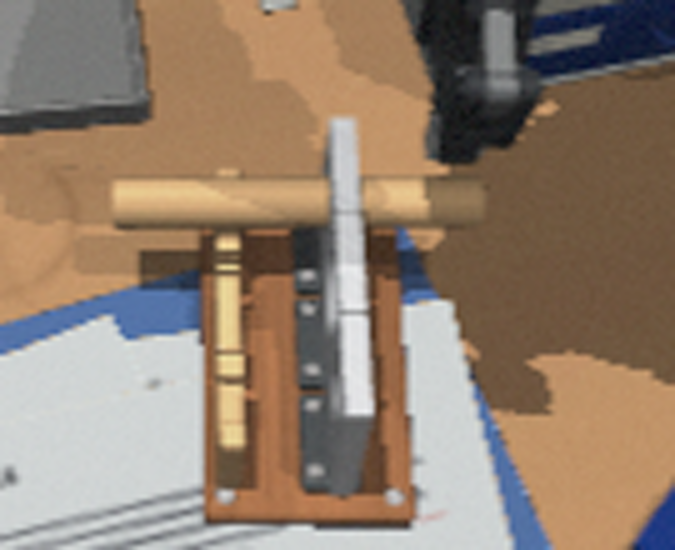

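It rests by itself. Regrasping the end beyond the saddle.

Run:
```python
from h import *
d=np.array([-.0404,-.9992,0]);n=np.array([.9992,-.0404,0]);H=np.array([.660,-.1082,.0605])-n*.088
q=quat([0,0,-1],n)
g=H+d*.0794+n*0.0002
env.movel([*g[:2],.205],velocity=.2)
r=env.movel([*g[:2],.1226],velocity=.12,stop_force=8)
print(r,env.get_state()["tcp_pos"],env.get_state()["force"])
if r: raise SystemExit
env.grip(.012,f_grip=60)
s=env.get_state();print(s["opening"],s["gripper_force"],s["force"])
env.movel([*g[:2],.1243],velocity=.03)
e=g+d*.128
r=env.movel([*e[:2],.1243],velocity=.08,stop_force=12)
s=env.get_state();print(r,s["tcp_pos"],e,s["force"],s["time"])
if r: raise SystemExit
env.movel([*e[:2],.17],velocity=.15)
_,im,_,P=cloud("side");cv2.imwrite("pics/s9.png",im[160:330,190:400])
P=P.reshape(-1,3);ss=(P-H)@d;l=(P-H)@n
k=(ss>.04)&(ss<.25)&(abs(l)<.018)&(P[:,2]>.095)&(P[:,2]<.13);print(np.percentile(ss[k],[.5,99.5]))
for lo,hi in((.07,.1),(.12,.17)):
    kk=k&(ss>lo)&(ss<hi);print(np.percentile(P[kk,2],95),np.percentile(l[kk],[2,98]))
```

```text
False [ 0.56952652 -0.18400766  0.12314666] [ 0.52116574  0.20082558 -0.23289193]
0.018852497926138377 58.5877650976181 [-0.46944578 -0.44686295  3.40476514]
False [ 0.56410487 -0.3112618   0.12426481] [ 0.56389128 -0.31188696  0.0605    ] [-0.00571783  0.41729419 -0.67237968] 22.4
[0.07179394 0.19739416]
0.1184595124148971 [-0.00497862  0.0122961 ]
0.1172781703206354 [-0.00424171  0.01235547]
```

Drawn through cleanly and still held level. Now to the tray.

Run:
```python
from h import *
dt=np.array([.0715,-.9974,0]);nt=np.array([.9974,.0715,0]);q=quat([0,0,-1],nt)
t=np.array([.4545,-.294,0])+dt*.058
env.reach([*t[:2],.17],q)
env.movel([*t[:2],.095],velocity=.12)
r=env.movel([*t[:2],.0800],velocity=.03,stop_force=2.5)
s=env.get_state();print(r,s["tcp_pos"],s["force"])
env.grip(.040);env.dwell(.2)
env.movel([*t[:2],.22],velocity=.12)
env.movel([*(t[:2]-dt[:2]*.13),.30],velocity=.2)
s=env.get_state();print(s["time"],s["force"])
a=camera("side")[0];w=camera("wrist")[0]
a=cv2.resize(a[60:320,80:470],None,fx=1.9,fy=1.9);cv2.imwrite("pics/end.png",a);print(a.shape)
_,_,_,P=cloud("top");P=P[222:272,264:352].reshape(-1,3);Q=P[(P[:,2]>.02)&(P[:,2]<.04)];print(len(Q),np.percentile(Q[:,2],98) if len(Q) else 0)
```

```text
True [ 0.45877127 -0.3518005   0.08134229] [0.2755611  1.0387     4.76422225]
27.45 [-0.24021747 -0.32261748  1.17709557]
(494, 741, 3)
97 0.028920417994356656
```

View pics/end.png

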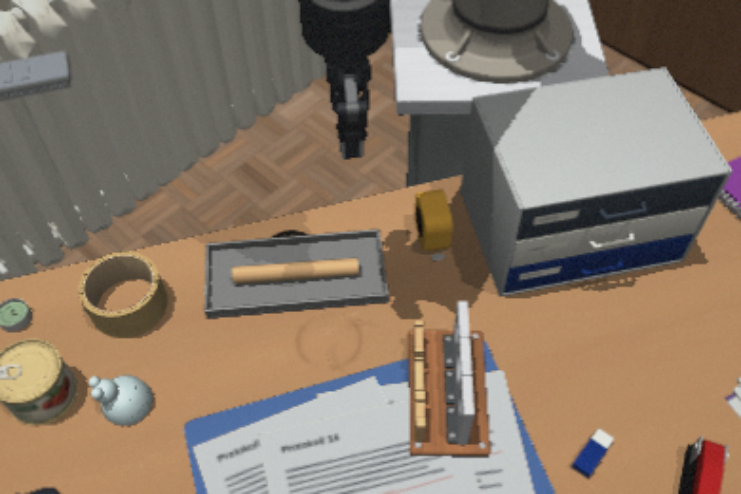

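The dowel lies flat in the middle of the tray at (297,271). Everything else is where it was and the gripper is clear.

```bash
python3 -c "
from cell import job,env
print(job.job_done())"
```

```text
the job is handed in; nothing more can be done
None
```

The job is handed in after about 27 s of the 54 s: the narrowest hole refused the dowel (about 6 N, held for 0.8 s), it rested by itself in the 25 mm hole, and it was regrasped over the saddle, drawn through and laid flat in the tray, with nothing else on the desk visibly moved.

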